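# Set the strip tester to its third click and start the test

### The arm

A 6-joint arm with a two-finger parallel gripper is mounted at the origin on a cart in front of the work surface, level with it; the furniture and walls round the work are solid. World frame = base frame: x ahead of the robot, y to its left, z up, the work surface at z = 0. Lengths are in m, angles in degrees, forces in N, time in s.
With the tool pointing down it reaches from about 0.25 to 0.725 m from the base axis. Payload 9.7 kg.
Tool frame: the origin (TCP) lies midway between the tips of the shut fingers; the grasp point (between the pads) lies 19 mm behind it; z points along the fingers, y is the direction in which the jaws open and shut (so a half turn about z gives the same grasp; the last joint's range is limited). The gripper opens to 85 mm and grips with 20 to 120 N. Pads are 22 mm wide; open, the fingers measure 114 mm over their backs; the gripper's body (76 mm by 85 mm) begins 54 mm behind the grasp point. The pads swing forward as they close: fully open they stand 13 mm farther back than shut.
Start: joints at [64.057, 4.979, 10.078, 95.1, 0, 90], TCP at [0.241, 0.495, 0.231] pointing down, gripper open.
Joint ranges: [-179.16, 179.16], [-48.56, 103.87], [-65.8, 70.77], [-126.05, 130.52], [-82.76, 87.17], [-180, 180]. Speed limits (degrees/s): [127.2, 127.2, 147.25, 180, 180, 180].

### API

Orientations are given as [roll, pitch, yaw] about the fixed x, y, z axes, in that order (R = Rz(yaw) Ry(pitch) Rx(roll)).
In Python, from workcell import bot, camera, recognise gives the robot as it stands. The module is installed in compiled form; this text tells all that it offers.
- The arm moves only by the tool apply_moves, never from a script. Its argument "targets" is one flat list of numbers, 7 for each row, row after row: the shift along the world's x, y, z in units of 30 mm (1.0 is 30 mm), then the turn, a rotation vector about the world's x, y, z in units of 6 degrees (1.0 is 6 degrees), then the opening, from 0 (shut) to 1 (fully open). A call has 1 to 5 rows; each row is the pose to reach, as a shift and turn from the pose commanded when the call began; what a row does not reach only later rows make up. A row lasts 1/10 s, in which the tool goes at most 50 mm and 8.59 degrees, less where a joint would pass 70% of its speed; a pose out of reach is approached as far as the arm can. A call with a gripper value outside its range is refused whole. The fingers move at their own pace and stop on an object; "newtons" is the grip in N (left out, the last holds). Time passes only in rows, so rows that repeat a pose let the fingers close. It gives the time, the measured TCP pose, the force and the opening at its end, in the units of the state.
- bot.get_obs(): the state, without advancing time (a new reading comes with each control period).
- camera(name): name is "side" or "top" or "wrist"; returns a dict with "img" (384x512x3 uint8, red, green, blue), "intrinsics" (3x3 intrinsics, pixels), "k1" (the pictures are not rectified: a ray, as slopes to the right and down, at radius r is drawn at 1 + k1 r^2 times it, then the intrinsics apply), "origin" and "rotation" of the camera in the world. Camera axes: x right, y up, looking along -z (the intrinsics and any distortion apply to the point x, -y, -z); pixel columns grow to the right and rows downward; lengths in m; the calibration is good to about 2 mm. A picture is of the moment at which its call begins. There is no depth.
- bot.job_done(): hands the job in, once; it reports no verdict.
Trained networks look in the newest picture that a camera, given by its name, has taken for a name from the list of things; names that differ only in an ending like _2 or _b are one class to them, and where a whole thing is asked for, a point or a joint stands for the part that bears it (a point fixed in the world has none). Each returns a list of dicts, best first, with "conf" (0 to 1); they miss things now and then, are a little off and sometimes report something else, mostly with a low value. They report only what shows in the picture. A call takes as long as a camera call.
- recognise(query, camera): "box" ([left, top, right, bottom] in pixels, round what is visible of it).
The state is a dict: "time": time; "q": joint angles; "qd": joint speeds; "joint_efforts": joint torques, N m; "ee_pos": TCP position; "tcp_rot": TCP orientation; "wrist_force": force on the tool from outside, world axes, zero at the start; "torque": the same for the moment, N m; "opening": finger opening in m.
Only numpy, scipy, OpenCV 4.12 (cv2) and the standard library are available. Lean on these libraries where they do the work, as an engineer would, in place of code of your own. Each camera call takes 0.05 s, during which the arm holds its last target.

### The job

The range lever of the terminal-strip tester stands at its home end. With a fingertip, push it away from home one click at a time, letting it settle in each click, and stop at the third click without going past it; then, and only then, press the test button all the way down and let it come up again. Do not pinch the lever, and leave the loose things around the tester where they are.

Things in the scene. Friction and masses are not known exactly. Their poses are not given: they have to be found in the camera images.
- strip_tester: The tester: flat grey box with an aluminium deck, 170 (x) x 240 (y) x 55 mm high, fixed to the table. Origin: centre of its underside, z up; -x side faces the robot; +y, its long direction, to the robot's left, is the way the lever is pushed. A green terminal strip (43 x 88 mm, up to 92 mm above the table) is mounted on the deck at x = 58, y = 20 mm.
- lane_home (a point): A fixed point on the deck under the middle of the lever in its home position (x = -10, y = -45, z = 55 mm in the tester's frame); axes as the tester's. From here the lever's slot runs 90 mm in +y. The deck is bare for 70 mm behind it (-y).
- range_lever (a joint): Sliding lever with an upright flat black paddle, m along the tester's +y: 0 = home, then a click every 18 mm (0.018, 0.036, 0.054, 0.072, 0.090; end stops at -0.002 and 0.092). Home is not counted: the third click is 0.054. No scale is marked. The starting value may be up to 0.003 and settles back to home. Released anywhere, the lever settles in the nearest click.
- paddle_mid (a point): Centre of the lever's paddle, which is 38 mm wide (tester's x), 11 mm thick (y) and 36 mm high, its lower edge 8 mm and its upper edge 44 mm above the deck; it moves with the lever, and this point is 26 mm above the deck.
- paddle_back (a point): Middle of the flat face of the paddle on the home side (-y), the face to push; moves with the lever. From rest the push needed rises to 4 to 6 N some 4.5 mm on, then falls; half-way to the next click (9 mm on) the lever runs ahead of the finger by itself into that click, and the force drops to nothing until the finger catches up.
- test_button (a joint): Round spring push button, 22 mm across, in a small black housing on the deck near the robot, at x = -55, y = 88 mm in the tester's frame. 0 = up, 0.006 m = fully down, which takes about 5 N; it springs back.
- test_button_top (a point): Centre of the button's top face; pressed straight down.
- loose_strip: Loose green terminal strip, 43 x 66 x 34 mm, on the table beyond the tester's home end; origin at the centre of its underside. To be left alone.
- meter: Loose dark hand-held meter, 104 x 58 x 31 mm, on the table beyond the tester's other end; origin at the centre of its underside. To be left alone.
- gauge: Loose plug gauge, 16 x 86 x 14 mm, on the table behind the tester; origin at the centre of its underside. To be left alone.

How it is judged:
By the outcome, as a careful person would: the job done as asked, in the order asked, and still so for the second after the job is handed in, with the robot touching nothing.
It also fails if it takes over 64 s, if anything falls off the work surface, if the arm or the gripper's body presses on something with over 40 N, if the wrist force passes 120 N, or if a joint passes its speed limit or range.

## Working session

There is one attempt and no reset: what is moved stays moved. The work goes in short steps, Python scripts to look and compute and a tool call to move; the robot and the scene stay as the last step left them, time stands still between calls to the robot, and variables do not carry over. Pictures are saved under pics/ and viewed, and the job is handed in when it is done.

Besides the shell and the picture viewer there is one more tool, called after "Request:" by a JSON object that holds its "api" and its "payload", one argument or row to a line. apply_moves: Moves the arm, as the interface text tells. Its arguments: {"type":"object","properties":{"targets":{"type":"array"},"newtons":{"type":"number"}},"required":["targets"]}

```bash
mkdir -p pics; python3 - <<'E'
from workcell import bot,camera,recognise
import cv2
print(bot.get_obs())
for n in ["side","top","wrist"]:
    c=camera(n); cv2.imwrite(f"pics/{n}0.png",c["img"][:,:,::-1])
    print(n,c["intrinsics"],c["k1"],c["origin"],c["rotation"])
    for q in ["strip_tester","range_lever","test_button"]:
        print(q,recognise(q,n)[:2])
E
```

```text
{'time': 0.0, 'q': array([ 6.40575208e+01,  5.00860152e+00,  1.00329957e+01,  9.50977089e+01,
       -4.18656477e-04,  9.00008152e+01]), 'qd': array([ 0.04881154,  0.02466639,  0.03076732, -0.04012366,  0.0245522 ,
       -0.04191566]), 'joint_efforts': array([-8.63302057e-05, -5.20382738e+01,  4.64806151e+01,  1.60994846e-02,
       -8.96577694e-05, -1.71359136e-05]), 'ee_pos': array([0.24051008, 0.49437305, 0.23059397]), 'tcp_rot': array([-1.79926685e+02,  4.19699273e-04,  1.54056706e+02]), 'wrist_force': array([-0.0785494 , -0.07919244, -0.05966241]), 'torque': array([-0.04705901,  0.0500681 ,  0.01147253]), 'opening': 0.08534665445144021}
side [[355.83079115   0.         259.30522634]
 [  0.         355.83079115 193.04639181]
 [  0.           0.           1.        ]] 0.014155647759767078 [0.42133196 0.84175933 0.41643047] [  68.6386676    -0.89872865 -170.96479868]
strip_tester [{'box': [229.2, 178.9, 319.4, 238.2], 'conf': 0.63}]
range_lever [{'box': [263.8, 178.4, 279.2, 190.7], 'conf': 0.77}]
test_button [{'box': [297.5, 199.5, 308.4, 206.8], 'conf': 0.39}]
top [[362.97635553   0.         268.71302626]
 [  0.         362.97635553 194.04989837]
 [  0.           0.           1.        ]] -0.08689568141726846 [ 0.47156812 -0.04509658  0.90885198] [  7.97933752  -0.37932291 -88.29979752]
strip_tester [{'box': [206.5, 169.0, 326.7, 274.7], 'conf': 0.93}]
range_lever [{'box': [281.3, 211.4, 292.5, 223.9], 'conf': 0.44}]
test_button []
wrist [[339.97903804   0.         255.19502598]
 [  0.         339.97903804 185.72773196]
 [  0.           0.           1.        ]] -0.09722200225470305 [0.16913396 0.52832043 0.37280029] [-1.82213658e+01 -2.34050973e-02  6.40213500e+01]
strip_tester []
range_lever []
test_button []
```

```bash
python3 - <<'E'
import cv2
a=cv2.imread("pics/top0.png");b=cv2.imread("pics/side0.png")
cv2.imwrite("pics/topc.png",cv2.resize(a[140:290,180:350],None,fx=4,fy=4,interpolation=cv2.INTER_CUBIC)[:600])
cv2.imwrite("pics/sidec.png",cv2.resize(b[150:260,210:340],None,fx=5,fy=5,interpolation=cv2.INTER_CUBIC))
E
```

```text
(no output)
```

View pics/topc.png

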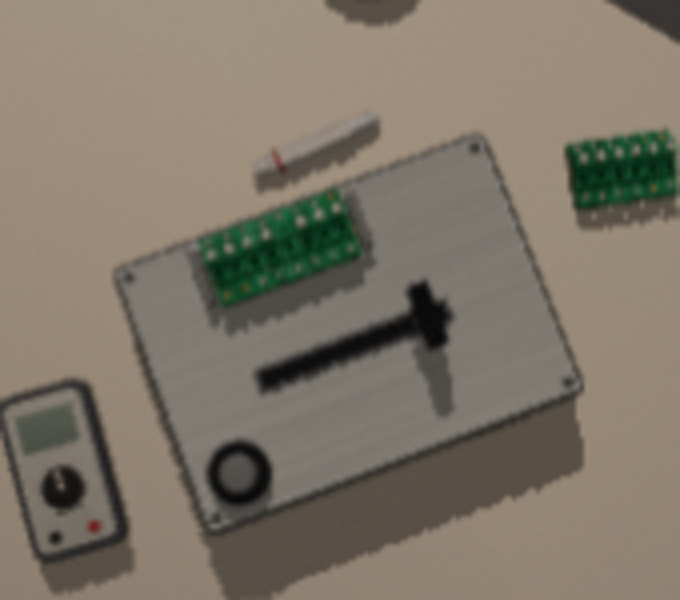

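View pics/sidec.png

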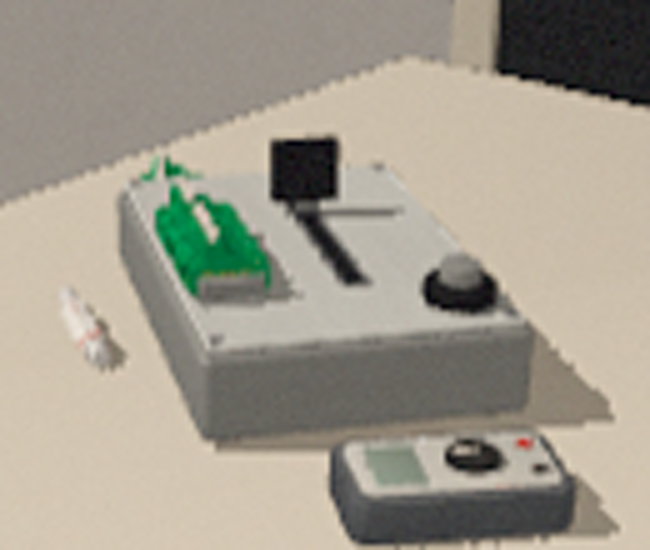

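View pics/top0.png

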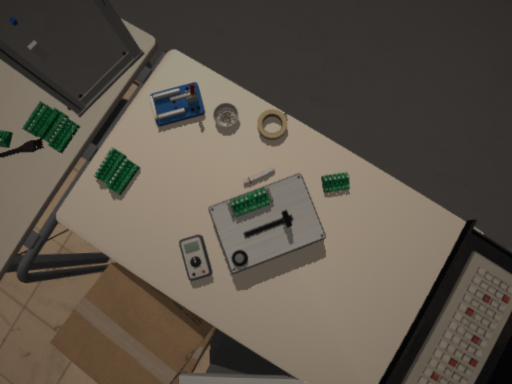

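```bash
cat > h.py <<'E'
import numpy as np, cv2
from scipy.spatial.transform import Rotation as Ro
def proj(c,P):
    R=Ro.from_euler('xyz',c['rotation'],degrees=True).as_matrix()
    p=(np.atleast_2d(P)-c['origin'])@R
    s=np.c_[p[:,0]/-p[:,2],-p[:,1]/-p[:,2]]
    s=s*(1+c['k1']*(s**2).sum(1,keepdims=True))
    K=c['intrinsics'];return np.c_[s[:,0]*K[0,0]+K[0,2],s[:,1]*K[1,1]+K[1,2]]
def T2W(t,P):
    P=np.atleast_2d(P);c,s=np.cos(t[2]),np.sin(t[2])
    return np.c_[t[0]+c*P[:,0]-s*P[:,1],t[1]+s*P[:,0]+c*P[:,1],P[:,2]]
E
cat > fit.py <<'E'
from h import *
from workcell import bot,camera
from scipy.optimize import least_squares
ct=camera('top');cs=camera('side')
h=.055
def u(a,f,o): return (np.array(a,float)+.5)/f-.5+np.array(o)
top=u([(118,268),(480,135),(580,388),(212,532),(239,473)],4,(180,140))
topP=np.array([(.085,.12,h),(.085,-.12,h),(-.085,-.12,h),(-.085,.12,h),(-.055,.088,h+.012)])
side=u([(205,352),(530,325),(122,195),(207,438)],5,(210,150))
sideP=np.array([(.085,.12,h),(-.085,.12,h),(.085,-.12,h),(.085,.12,0)])
f1=lambda t:(proj(ct,T2W(t,topP))-top).ravel()
f2=lambda t:(proj(cs,T2W(t,sideP))-side).ravel()
for f in (f1,f2,lambda t:np.r_[f1(t),f2(t)]):
    r=least_squares(f,[.4,0,.3]); t=r.x
    print(t[:2],np.degrees(t[2]),np.round(r.fun,1))
    print(' home',T2W(t,[-.01,-.045,.081]),'btn',T2W(t,[-.055,.088,.07]))
print('paddle top centre top/side pix',proj(ct,T2W(t,[-.01,-.045,.099])),proj(cs,T2W(t,[-.01,-.045,.081])))
np.save('t.npy',t)
E
python3 fit.py
```

```text
[ 0.52518082 -0.044438  ] 22.488977887763053 [-2.5 -0.4  1.3 -2.4  2.7  0.9 -1.4  1.9 -0.1 -0.3]
 home [[ 0.53315405 -0.08984095  0.081     ]] btn [[0.4407029  0.01583206 0.07      ]]
[ 0.52246492 -0.04383211] 22.209255746377863 [-0.6 -0.7  2.4 -1.2 -0.6 -3.8 -1.2  2.9]
 home [[ 0.53021639 -0.08927344  0.081     ]] btn [[0.43828225 0.01684966 0.07      ]]
[ 0.52430685 -0.044443  ] 22.560605516691975 [-2.6  0.   1.2 -2.1  2.8  1.2 -1.3  2.3 -0.   0.1 -1.  -0.8  1.8 -1.4
 -1.4 -3.8 -1.5  2.7]
 home [[ 0.53233683 -0.08983594  0.081     ]] btn [[0.43975365 0.01572141 0.07      ]]
paddle top centre top/side pix [[287.13408234 218.0479427 ]] [[270.53177336 182.82738015]]
```

The top view shows the tester, rotated about 22°, with its lever at home (287,218) and its button at (239,258). The fit agrees with the lever: predicted (287.1,218.0), seen (287.4,218.6). Next I shut the fingers and move to a point behind the paddle.

Request:
{"api": "apply_moves", "payload": {
  "targets": [0.68, -1.38, 0, 0, 0, -0.46, 0, 1.37, -2.77, 0, 0, 0, -0.92, 0, 2.05, -4.15, 0, 0, 0, -1.39, 0, 2.74, -5.54, 0, 0, 0, -1.85, 0, 3.42, -6.92, 0, 0, 0, -2.31, 0],
  "newtons": 40
}}

```text
time: 1.2
ee_pos: [0.3436, 0.2853, 0.2314]
tcp_rot: [180.0, 0.0, 140.1]
wrist_force: [0.9, 1.1, 0.0]
opening: 0.0121
```

Request:
{"api": "apply_moves", "payload": {
  "targets": [0.68, -1.38, 0, 0, 0, -0.46, 0, 1.37, -2.77, 0, 0, 0, -0.92, 0, 2.05, -4.15, 0, 0, 0, -1.39, 0, 2.74, -5.54, 0, 0, 0, -1.85, 0, 3.42, -6.92, 0, 0, 0, -2.31, 0]
}}

```text
time: 1.7
ee_pos: [0.4463, 0.0775, 0.2316]
tcp_rot: [180.0, 0.0, 126.2]
wrist_force: [2.1, 0.6, -0.2]
opening: 0.0002
```

Request:
{"api": "apply_moves", "payload": {
  "targets": [0.68, -1.38, 0, 0, 0, -0.46, 0, 1.37, -2.77, 0, 0, 0, -0.92, 0, 2.05, -4.15, 0, 0, 0, -1.39, 0, 2.74, -5.54, 0, 0, 0, -1.85, 0, 3.42, -6.92, 0, 0, 0, -2.31, 0]
}}

```text
time: 2.2
ee_pos: [0.549, -0.1303, 0.2314]
tcp_rot: [180.0, 0.0, 112.3]
wrist_force: [1.2, 1.1, 0.4]
opening: 0.0002
```

Request:
{"api": "apply_moves", "payload": {
  "targets": [0, 0, -1.2, 0, 0, 0, 0, 0, 0, -2.4, 0, 0, 0, 0, 0, 0, -3.3, 0, 0, 0, 0, 0, 0, -3.3, 0, 0, 0, 0]
}}

```text
time: 2.6
ee_pos: [0.5465, -0.128, 0.1283]
tcp_rot: [-179.7, -0.2, 112.5]
wrist_force: [-0.0, -0.2, -0.0]
opening: 0.0005
```

```bash
python3 - <<'E'
from h import *
from workcell import bot,camera
t=np.load('t.npy')
for n,(x,y,w,hh,f) in {"top":(180,140,170,150,4),"side":(210,120,150,120,5),"wrist":(0,0,512,384,1)}.items():
    c=camera(n); im=c['img'][:,:,::-1].copy()
    cr=cv2.resize(im[y:y+hh,x:x+w],None,fx=f,fy=f,interpolation=cv2.INTER_CUBIC)
    P=np.vstack([T2W(t,[-.01,-.045,.081]),T2W(t,[-.055,.088,.067]),bot.get_obs()['ee_pos'][None]])
    p=proj(c,P)
    print(n,p)
    for a in p: cv2.circle(cr,tuple(int(v) for v in (a+.5-[x,y])*f),3,(0,0,255),1)
    cv2.imwrite(f"pics/{n}1.png",cr)
E
```

```text
top [[286.68536386 218.62554016]
 [239.34357755 257.97893571]
 [305.85985261 210.47012859]]
side [[270.53177336 182.82738015]
 [301.69172159 204.56339499]
 [267.17542033 160.80834879]]
wrist [[ 254.58507941  142.08842353]
 [ 170.98251612 -101.79191747]
 [ 255.98029901  252.50216526]]
```

View pics/top1.png

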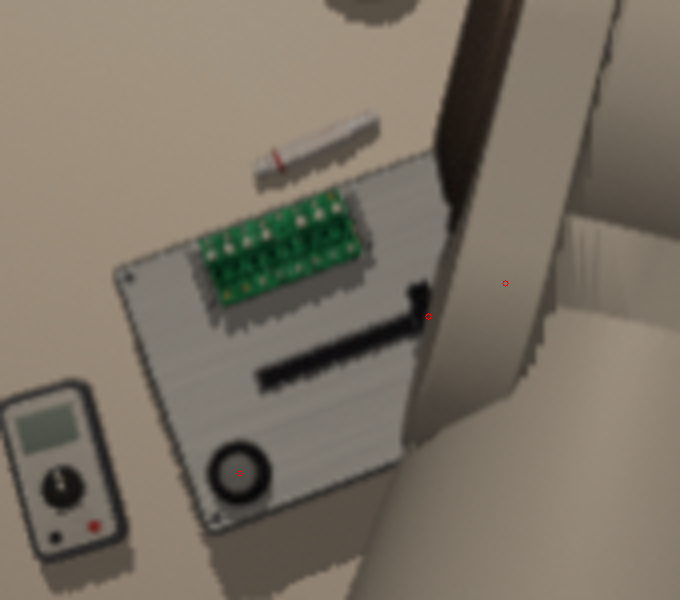

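View pics/side1.png

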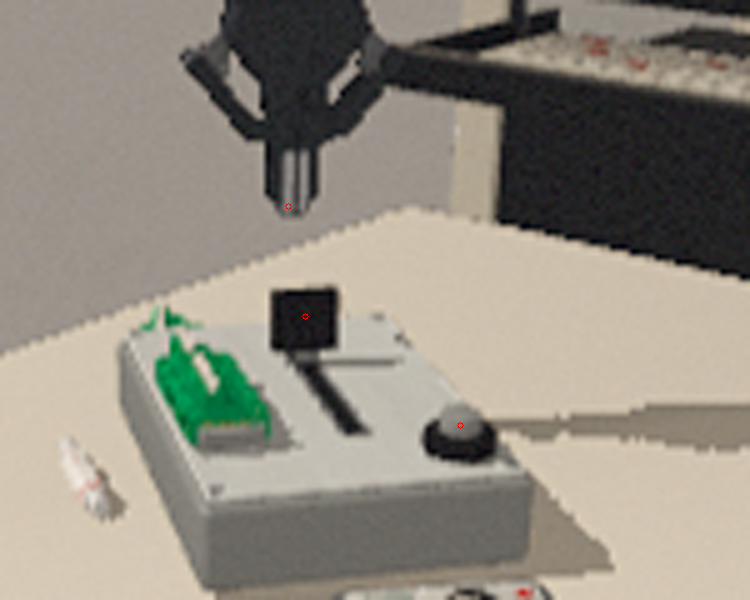

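View pics/wrist1.png

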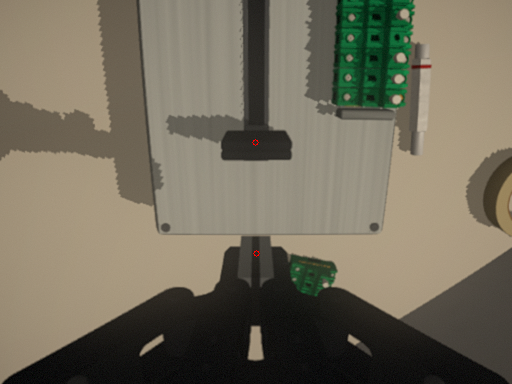

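Both views agree: the wrist view has the paddle centred at (255,142) and the tip at (256,252), directly behind it. Descending now, then approaching slowly.

Request:
{"api": "apply_moves", "payload": {
  "targets": [0, 0, -0.9, 0, 0, 0, 0, 0, 0, -1.78, 0, 0, 0, 0, 0, 0, -1.78, 0, 0, 0, 0]
}}

```text
time: 3.05
ee_pos: [0.5476, -0.1279, 0.0777]
tcp_rot: [-179.9, -0.1, 112.5]
wrist_force: [0.0, 0.1, 0.1]
opening: -0.0
```

Request:
{"api": "apply_moves", "payload": {
  "targets": [-0.05, 0.12, 0, 0, 0, 0, 0, -0.1, 0.25, 0, 0, 0, 0, 0, -0.15, 0.37, 0, 0, 0, 0, 0, -0.2, 0.49, 0, 0, 0, 0, 0, -0.2, 0.49, 0, 0, 0, 0, 0]
}}

```text
time: 3.55
ee_pos: [0.5425, -0.113, 0.0796]
tcp_rot: [180.0, 0.0, 112.5]
wrist_force: [-0.2, 0.8, 0.1]
opening: -0.0001
```

```bash
cat > st.py <<'E'
from h import *
from workcell import bot,camera
import sys
t=np.load('t.npy');o=bot.get_obs()
c,s=np.cos(t[2]),np.sin(t[2]);d=o['ee_pos'][:2]-t[:2]
print('t',o['time'],'tester xy mm',1e3*np.array([c*d[0]+s*d[1],-s*d[0]+c*d[1]]),'z',o['ee_pos'][2])
f=o['wrist_force'];print('F along push',-s*f[0]+c*f[1],'x',c*f[0]+s*f[1],'z',f[2])
if len(sys.argv)>1:
    for n in sys.argv[2:]:
        im=camera(n)['img'][:,:,::-1]
        if n=='side': im=cv2.resize(im[120:240,210:360],None,fx=5,fy=5,interpolation=cv2.INTER_CUBIC)
        if n=='top': im=cv2.resize(im[140:290,180:350],None,fx=4,fy=4,interpolation=cv2.INTER_CUBIC)
        cv2.imwrite(f'pics/{n}{sys.argv[1]}.png',im)
E
python3 st.py 2 wrist side
```

```text
t 3.55 tester xy mm [ -9.52713609 -70.32231382] z 0.07955518800502678
F along push 0.8205764199620226 x 0.17741026252779174 z 0.06195267290959752
```

View pics/wrist2.png

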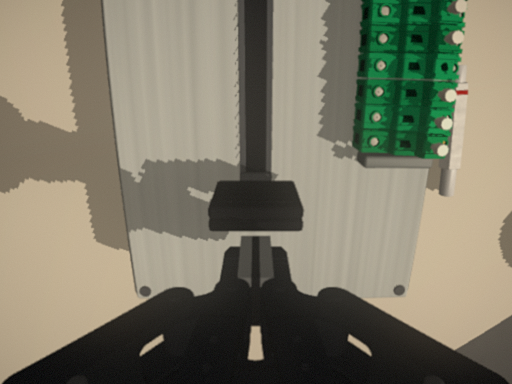

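View pics/side2.png

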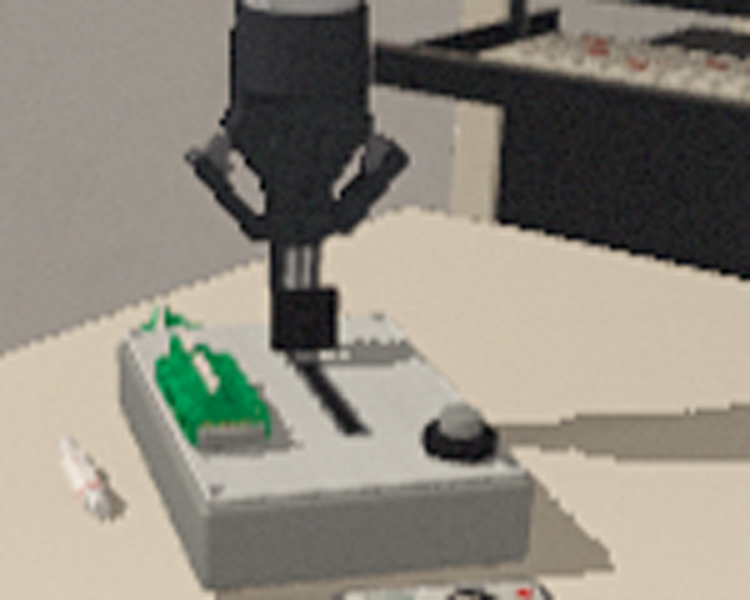

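Request:
{"api": "apply_moves", "payload": {
  "targets": [-0.013, 0.031, 0, 0, 0, 0, 0, -0.026, 0.062, 0, 0, 0, 0, 0, -0.038, 0.092, 0, 0, 0, 0, 0, -0.051, 0.123, 0, 0, 0, 0, 0, -0.051, 0.123, 0, 0, 0, 0, 0]
}}

```text
time: 4.15
ee_pos: [0.5408, -0.1098, 0.0788]
tcp_rot: [-180.0, -0.0, 112.5]
wrist_force: [-0.1, -1.1, 0.5]
opening: -0.0003
```

```bash
python3 st.py
```

```text
t 4.15 tester xy mm [ -9.7941442  -66.65119975] z 0.07883419664656895
F along push -0.9284173212752896 x -0.5275798350505387 z 0.5448048769180605
```

Request:
{"api": "apply_moves", "payload": {
  "targets": [-0.013, 0.031, 0, 0, 0, 0, 0, -0.026, 0.062, 0, 0, 0, 0, 0, -0.038, 0.092, 0, 0, 0, 0, 0, -0.038, 0.092, 0, 0, 0, 0, 0]
}}

```text
time: 4.55
ee_pos: [0.5397, -0.107, 0.0789]
tcp_rot: [-180.0, -0.0, 112.5]
wrist_force: [0.2, -0.5, 0.8]
opening: 0.0
```

```bash
python3 st.py
```

```text
t 4.55 tester xy mm [ -9.76473905 -63.63948857] z 0.07889542591356796
F along push -0.5708386803395125 x 0.03253033317480336 z 0.8353298404837246
```

Request:
{"api": "apply_moves", "payload": {
  "targets": [-0.013, 0.031, 0, 0, 0, 0, 0, -0.026, 0.062, 0, 0, 0, 0, 0, -0.026, 0.062, 0, 0, 0, 0, 0]
}}

```text
time: 4.85
ee_pos: [0.5389, -0.1051, 0.0789]
tcp_rot: [-180.0, -0.0, 112.5]
wrist_force: [0.1, 0.3, -0.5]
opening: -0.0003
```

```bash
python3 st.py
```

```text
t 4.85 tester xy mm [ -9.79385441 -61.64330403] z 0.0788775463891482
F along push 0.20809549552146805 x 0.18587861612610185 z -0.46951761427505706
```

Request:
{"api": "apply_moves", "payload": {
  "targets": [-0.013, 0.031, 0, 0, 0, 0, 0, -0.026, 0.062, 0, 0, 0, 0, 0, -0.026, 0.062, 0, 0, 0, 0, 0]
}}

```text
time: 5.15
ee_pos: [0.5383, -0.1035, 0.0789]
tcp_rot: [180.0, 0.0, 112.5]
wrist_force: [1.0, -2.0, -0.6]
opening: -0.0001
```

```bash
python3 st.py
```

```text
t 5.15 tester xy mm [ -9.76773095 -59.88404841] z 0.0789231885180964
F along push -2.222823967249349 x 0.1525680225335091 z -0.5592748151145522
```

Contact at TCP y ≈ -61 mm, as predicted (-61.5). Pushing through click 1.

Request:
{"api": "apply_moves", "payload": {
  "targets": [-0.013, 0.031, 0, 0, 0, 0, 0, -0.026, 0.062, 0, 0, 0, 0, 0, -0.038, 0.092, 0, 0, 0, 0, 0, -0.051, 0.123, 0, 0, 0, 0, 0, -0.051, 0.123, 0, 0, 0, 0, 0]
}}

```text
time: 5.65
ee_pos: [0.5366, -0.0996, 0.0789]
tcp_rot: [180.0, 0.0, 112.5]
wrist_force: [0.8, -4.5, -1.5]
opening: -0.0001
```

```bash
python3 st.py
```

```text
t 5.65 tester xy mm [ -9.7809833  -55.71308423] z 0.07890956165300873
F along push -4.411202067064951 x -0.9978643543845402 z -1.4597895475084293
```

Request:
{"api": "apply_moves", "payload": {
  "targets": [-0.013, 0.031, 0, 0, 0, 0, 0, -0.026, 0.062, 0, 0, 0, 0, 0, -0.038, 0.092, 0, 0, 0, 0, 0, -0.038, 0.092, 0, 0, 0, 0, 0]
}}

```text
time: 6.05
ee_pos: [0.5353, -0.0963, 0.0789]
tcp_rot: [-180.0, -0.1, 112.5]
wrist_force: [0.5, 0.6, 0.3]
opening: -0.0001
```

```bash
python3 st.py
```

```text
t 6.05 tester xy mm [ -9.79793617 -52.1158069 ] z 0.07885294060325512
F along push 0.36535173458860004 x 0.6942025705223503 z 0.3454565984287754
```

Request:
{"api": "apply_moves", "payload": {
  "targets": [-0.007, 0.015, 0, 0, 0, 0, 0, -0.013, 0.031, 0, 0, 0, 0, 0, -0.02, 0.046, 0, 0, 0, 0, 0, -0.02, 0.046, 0, 0, 0, 0, 0, -0.02, 0.046, 0, 0, 0, 0, 0]
}}

```text
time: 6.55
ee_pos: [0.5349, -0.0955, 0.0789]
tcp_rot: [-180.0, -0.0, 112.5]
wrist_force: [-1.0, 0.0, -0.2]
opening: 0.0004
```

```bash
python3 st.py 3 wrist side
```

```text
t 6.55 tester xy mm [ -9.81688111 -51.19802839] z 0.07889277081503486
F along push 0.40274895614154044 x -0.9467977776135281 z -0.18514782417558817
```

View pics/wrist3.png

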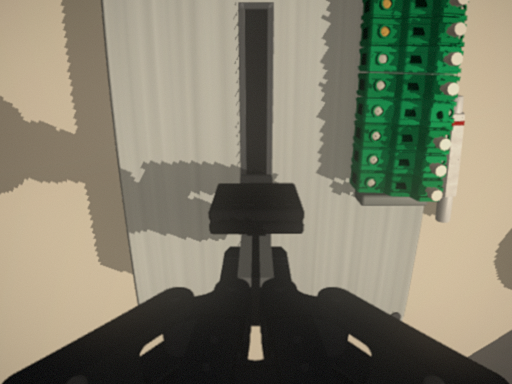

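The paddle has run ahead: the gap in the wrist view equals an 8–9 mm one and the force is zero, so this is click 1. On to click 2.

Request:
{"api": "apply_moves", "payload": {
  "targets": [-0.026, 0.062, 0, 0, 0, 0, 0, -0.051, 0.123, 0, 0, 0, 0, 0, -0.077, 0.185, 0, 0, 0, 0, 0, -0.102, 0.246, 0, 0, 0, 0, 0, -0.102, 0.246, 0, 0, 0, 0, 0]
}}

```text
time: 7.15
ee_pos: [0.5318, -0.0879, 0.0789]
tcp_rot: [180.0, 0.0, 112.5]
wrist_force: [-0.1, 0.0, 0.2]
opening: -0.0002
```

```bash
python3 st.py
```

```text
t 7.15 tester xy mm [ -9.76872592 -43.02515239] z 0.07894308953625485
F along push 0.09296117395065698 x -0.10925370643013149 z 0.2391980248178537
```

Request:
{"api": "apply_moves", "payload": {
  "targets": [-0.013, 0.031, 0, 0, 0, 0, 0, -0.026, 0.062, 0, 0, 0, 0, 0, -0.038, 0.092, 0, 0, 0, 0, 0, -0.051, 0.123, 0, 0, 0, 0, 0, -0.051, 0.123, 0, 0, 0, 0, 0]
}}

```text
time: 7.65
ee_pos: [0.5304, -0.0846, 0.079]
tcp_rot: [180.0, 0.0, 112.5]
wrist_force: [1.5, -4.6, -1.0]
opening: 0.0004
```

```bash
python3 st.py
```

```text
t 7.65 tester xy mm [ -9.77448597 -39.47065893] z 0.07896131911635504
F along push -4.8093126157402155 x -0.3249201238674131 z -0.967015582332428
```

Request:
{"api": "apply_moves", "payload": {
  "targets": [-0.013, 0.031, 0, 0, 0, 0, 0, -0.026, 0.062, 0, 0, 0, 0, 0, -0.038, 0.092, 0, 0, 0, 0, 0, -0.051, 0.123, 0, 0, 0, 0, 0, -0.051, 0.123, 0, 0, 0, 0, 0]
}}

```text
time: 8.15
ee_pos: [0.5286, -0.0803, 0.0789]
tcp_rot: [180.0, -0.0, 112.5]
wrist_force: [0.0, -0.4, 1.4]
opening: -0.0001
```

```bash
python3 st.py
```

```text
t 8.15 tester xy mm [ -9.78680517 -34.72353161] z 0.07890753216260485
F along push -0.36444588661570726 x -0.130959258772099 z 1.410709880748471
```

Request:
{"api": "apply_moves", "payload": {
  "targets": [-0.007, 0.015, 0, 0, 0, 0, 0, -0.013, 0.031, 0, 0, 0, 0, 0, -0.02, 0.046, 0, 0, 0, 0, 0, -0.02, 0.046, 0, 0, 0, 0, 0, -0.02, 0.046, 0, 0, 0, 0, 0]
}}

```text
time: 8.65
ee_pos: [0.5281, -0.0793, 0.0788]
tcp_rot: [-180.0, -0.0, 112.5]
wrist_force: [0.1, 0.7, -0.8]
opening: -0.0006
```

```bash
python3 st.py 4 wrist side
```

```text
t 8.65 tester xy mm [ -9.8627302  -33.62924676] z 0.07880218897604616
F along push 0.6289206966371145 x 0.37448156630455265 z -0.8164894730454095
```

View pics/wrist4.png

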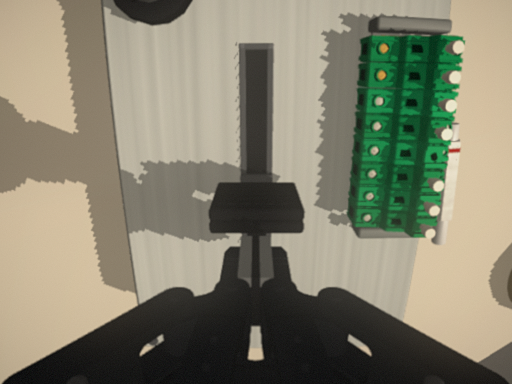

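Click 2: same gap (paddle edge at row 232) and zero force. Repeating for click 3.

Request:
{"api": "apply_moves", "payload": {
  "targets": [-0.026, 0.062, 0, 0, 0, 0, 0, -0.051, 0.123, 0, 0, 0, 0, 0, -0.077, 0.185, 0, 0, 0, 0, 0, -0.102, 0.246, 0, 0, 0, 0, 0, -0.102, 0.246, 0, 0, 0, 0, 0]
}}

```text
time: 9.25
ee_pos: [0.525, -0.0718, 0.0789]
tcp_rot: [180.0, -0.0, 112.5]
wrist_force: [0.5, -0.8, -0.4]
opening: 0.0002
```

```bash
python3 st.py
```

```text
t 9.25 tester xy mm [ -9.80673    -25.51164055] z 0.07891922369824607
F along push -0.9479152087389091 x 0.1474138606365446 z -0.41055110337070105
```

Request:
{"api": "apply_moves", "payload": {
  "targets": [-0.013, 0.031, 0, 0, 0, 0, 0, -0.026, 0.062, 0, 0, 0, 0, 0, -0.038, 0.092, 0, 0, 0, 0, 0, -0.051, 0.123, 0, 0, 0, 0, 0, -0.051, 0.123, 0, 0, 0, 0, 0]
}}

```text
time: 9.75
ee_pos: [0.5237, -0.0685, 0.079]
tcp_rot: [180.0, 0.0, 112.5]
wrist_force: [2.2, -4.0, -0.0]
opening: 0.0001
```

```bash
python3 st.py
```

```text
t 9.75 tester xy mm [ -9.76584156 -22.00586622] z 0.07895996351861367
F along push -4.566095664087516 x 0.47318638226905074 z -0.018627394322500157
```

Request:
{"api": "apply_moves", "payload": {
  "targets": [-0.013, 0.031, 0, 0, 0, 0, 0, -0.026, 0.062, 0, 0, 0, 0, 0, -0.038, 0.092, 0, 0, 0, 0, 0, -0.051, 0.123, 0, 0, 0, 0, 0, -0.051, 0.123, 0, 0, 0, 0, 0]
}}

```text
time: 10.25
ee_pos: [0.5219, -0.0642, 0.0789]
tcp_rot: [180.0, -0.0, 112.5]
wrist_force: [0.4, -0.4, 1.4]
opening: 0.0001
```

```bash
python3 st.py 5 wrist side
```

```text
t 10.25 tester xy mm [ -9.7872884  -17.34127055] z 0.07892192467605808
F along push -0.4861548806557695 x 0.25081321299222414 z 1.399724799594326
```

View pics/wrist5.png

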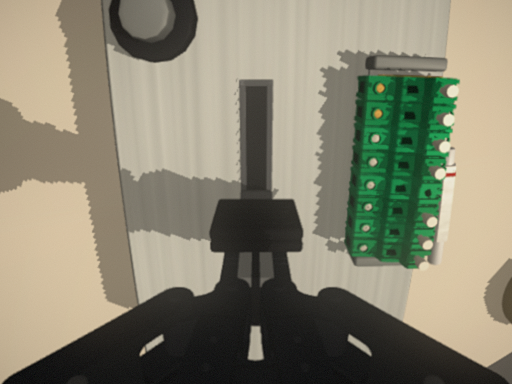

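Not over yet: the paddle is still in contact (edge at row 250). Advancing 1.5 mm more.

Request:
{"api": "apply_moves", "payload": {
  "targets": [-0.007, 0.015, 0, 0, 0, 0, 0, -0.013, 0.031, 0, 0, 0, 0, 0, -0.02, 0.046, 0, 0, 0, 0, 0, -0.02, 0.046, 0, 0, 0, 0, 0, -0.02, 0.046, 0, 0, 0, 0, 0]
}}

```text
time: 10.85
ee_pos: [0.5213, -0.0631, 0.0787]
tcp_rot: [-180.0, -0.0, 112.5]
wrist_force: [-0.7, -0.4, -0.5]
opening: 0.0002
```

```bash
python3 st.py 6 wrist side
```

```text
t 10.85 tester xy mm [ -9.94072454 -16.04510486] z 0.07872340116977114
F along push -0.1469193990107699 x -0.7702686212297182 z -0.5492083812862006
```

View pics/wrist6.png

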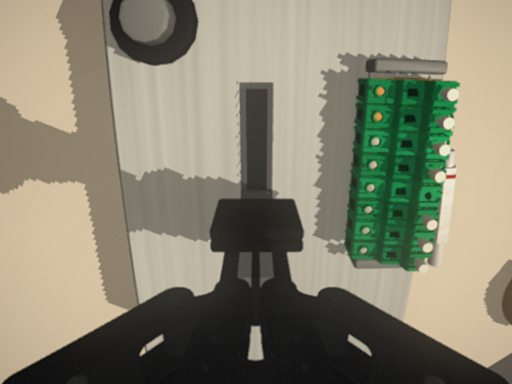

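Request:
{"api": "apply_moves", "payload": {
  "targets": [-0.007, 0.015, 0, 0, 0, 0, 0, -0.013, 0.031, 0, 0, 0, 0, 0, -0.013, 0.031, 0, 0, 0, 0, 0, -0.013, 0.031, 0, 0, 0, 0, 0, -0.013, 0.031, 0, 0, 0, 0, 0]
}}

```text
time: 11.45
ee_pos: [0.5211, -0.0623, 0.0789]
tcp_rot: [180.0, 0.0, 112.5]
wrist_force: [-0.5, -0.4, -0.4]
opening: 0.0002
```

```bash
python3 st.py 7 wrist side
```

```text
t 11.45 tester xy mm [ -9.81739845 -15.27694668] z 0.07891001714178647
F along push -0.18708959401579922 x -0.6379517296276208 z -0.43536604866177464
```

View pics/wrist7.png

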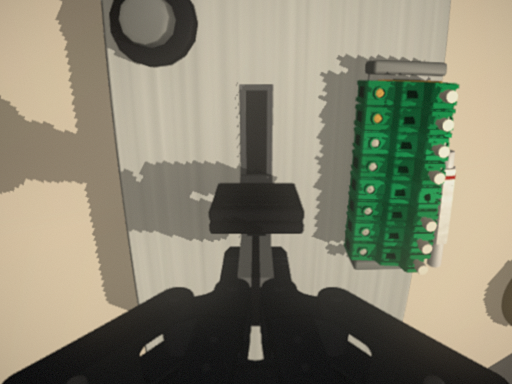

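The paddle has run ahead (edge at row 233), so this is click 3. Backing off, lifting, and verifying.

Request:
{"api": "apply_moves", "payload": {
  "targets": [0.2, -0.49, 0, 0, 0, 0, 0, 0.2, -0.49, 1.3, 0, 0, 0, 0, 0.2, -0.49, 2.6, 0, 0, 0, 0, 0.2, -0.49, 2.6, 0, 0, 0, 0]
}}

```text
time: 11.95
ee_pos: [0.5294, -0.0782, 0.1623]
tcp_rot: [179.6, 0.2, 112.4]
wrist_force: [0.1, -0.2, -0.3]
opening: -0.0001
```

```bash
python3 st.py 8 wrist side
python3 - <<'E'
from h import *
from workcell import camera,recognise
t=np.load('t.npy')
for n in ('side','wrist'):
    c=camera(n)
    print(n,recognise('range_lever',n)[:2])
    for k in (.036,.054,.072):print(k,proj(c,T2W(t,[-.01,-.045+k,.081])))
E
```

```text
t 11.95 tester xy mm [ -8.20658955 -33.10927468] z 0.16229522839830715
F along push -0.24686853643848305 x 0.047034703081201 z -0.26761841271566056
side [{'box': [268.8, 184.0, 283.8, 201.7], 'conf': 0.6}]
0.036 [[274.02239316 187.23891928]]
0.054 [[275.85777361 189.55845317]]
0.072 [[277.75742012 191.95915552]]
wrist [{'box': [225.8, 121.7, 284.9, 152.2], 'conf': 0.69}]
0.036 [[255.42441487 164.44420422]]
0.054 [[255.3641372  137.25578727]]
0.072 [[255.30073243 108.82696201]]
```

View pics/side8.png

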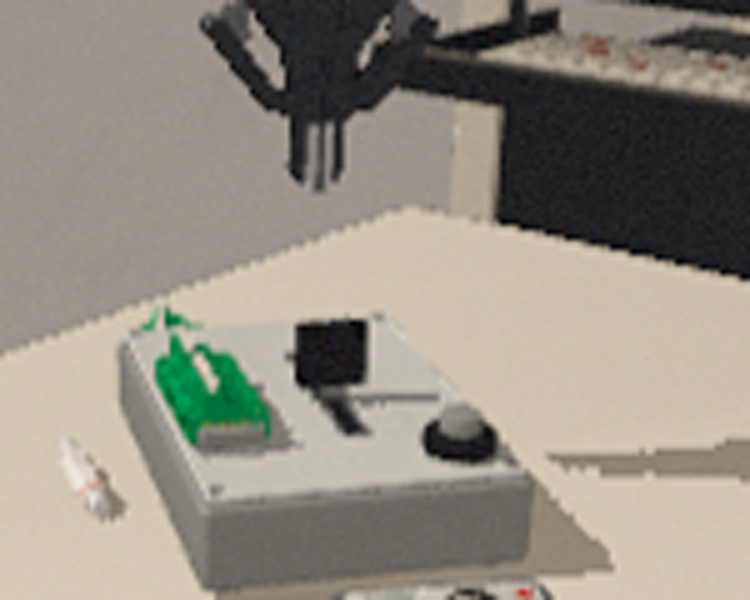

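View pics/wrist8.png

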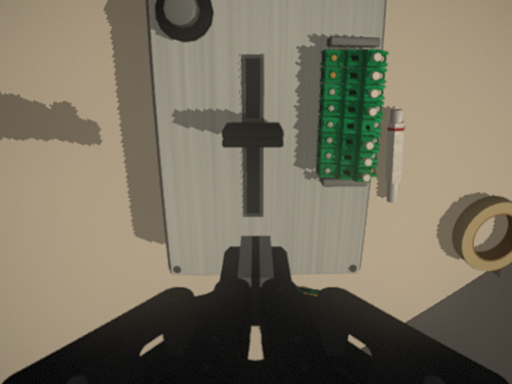

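The wrist view confirms the third click: the paddle is at row 137, exactly the prediction for 0.054. Now to above the button.

Request:
{"api": "apply_moves", "payload": {
  "targets": [-0.97, 1.03, 0, 0, 0, 0, 0, -1.94, 2.06, 0, 0, 0, 0, 0, -2.91, 3.09, 0, 0, 0, 0, 0, -2.91, 3.09, -1.0, 0, 0, 0, 0, -2.91, 3.09, -1.0, 0, 0, 0, 0]
}}

```text
time: 12.75
ee_pos: [0.4377, 0.0163, 0.1237]
tcp_rot: [-179.8, -0.1, 112.6]
wrist_force: [-0.4, -0.1, 0.5]
opening: -0.0001
```

```bash
python3 st.py 9 wrist side top
python3 - <<'E'
from h import *
from workcell import camera,recognise
t=np.load('t.npy')
for n in ('side','wrist'):
    c=camera(n)
    print(n,recognise('test_button',n)[:2])
    for z in (.06,.065,.07,.075):print(z,proj(c,T2W(t,[-.055,.088,z])))
E
```

```text
t 12.75 tester xy mm [-56.72445674  89.29119072] z 0.1236852216709539
F along push 0.028966402292209703 x -0.36730863259005464 z 0.538759405765558
side [{'box': [298.4, 200.3, 306.6, 205.9], 'conf': 0.64}]
0.06 [[301.5271767  207.12880259]]
0.065 [[301.6446065  205.29786164]]
0.07 [[301.76254836 203.45944546]]
0.075 [[301.88100591 201.61350396]]
wrist [{'box': [239.2, 189.8, 274.1, 225.1], 'conf': 0.58}]
0.06 [[254.14236681 199.05925729]]
0.065 [[254.12638163 201.78043059]]
0.07 [[254.10970254 204.62193872]]
0.075 [[254.09228413 207.5918198 ]]
```

View pics/side9.png

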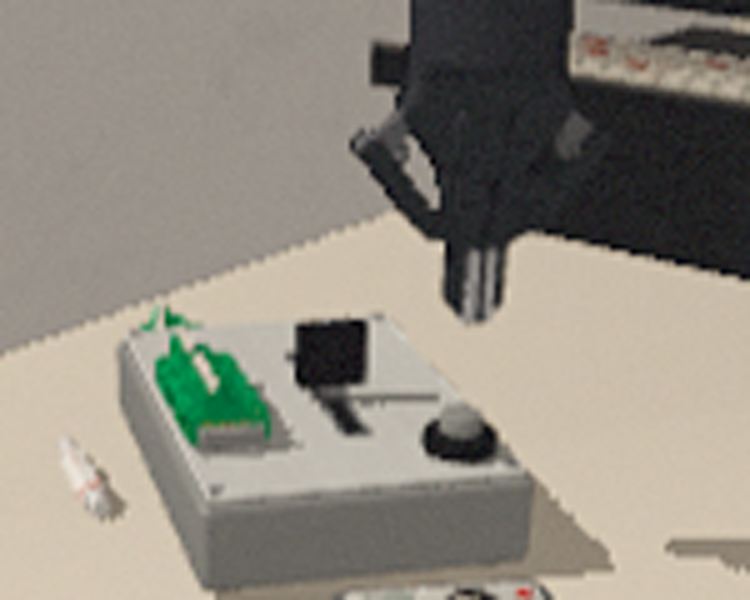

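View pics/wrist9.png

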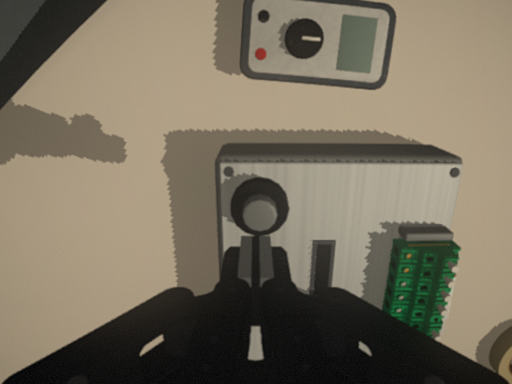

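Request:
{"api": "apply_moves", "payload": {
  "targets": [0.06, 0.02, -0.7, 0, 0, 0, 0, 0.06, 0.02, -1.4, 0, 0, 0, 0, 0.06, 0.02, -1.4, 0, 0, 0, 0, 0.06, 0.02, -1.4, 0, 0, 0, 0]
}}

```text
time: 13.5
ee_pos: [0.4417, 0.0161, 0.0855]
tcp_rot: [-180.0, -0.0, 112.5]
wrist_force: [0.8, -0.1, -0.8]
opening: 0.0004
```

```bash
python3 st.py 10 wrist side
```

```text
t 13.5 tester xy mm [-53.0730325   87.62204555] z 0.08545930821140713
F along push -0.4117251326737258 x 0.7113781209129368 z -0.7578574531696918
```

View pics/side10.png

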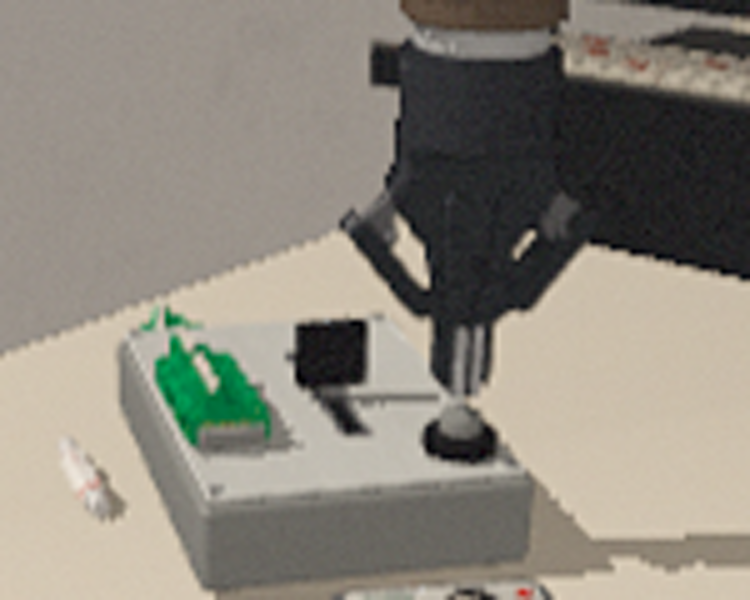

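View pics/wrist10.png

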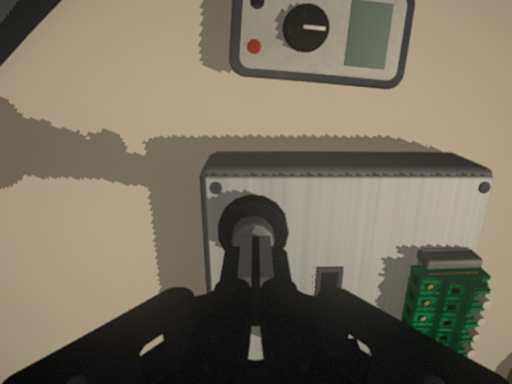

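Request:
{"api": "apply_moves", "payload": {
  "targets": [-0.03, -0.01, -0.1, 0, 0, 0, 0, -0.03, -0.01, -0.2, 0, 0, 0, 0, -0.03, -0.01, -0.27, 0, 0, 0, 0, -0.03, -0.01, -0.33, 0, 0, 0, 0, -0.03, -0.01, -0.33, 0, 0, 0, 0]
}}

```text
time: 14.1
ee_pos: [0.4408, 0.016, 0.075]
tcp_rot: [180.0, 0.0, 112.5]
wrist_force: [-1.0, 0.5, 2.0]
opening: -0.0003
```

Request:
{"api": "apply_moves", "payload": {
  "targets": [0, 0, -0.05, 0, 0, 0, 0, 0, 0, -0.1, 0, 0, 0, 0, 0, 0, -0.1, 0, 0, 0, 0]
}}

```text
time: 14.4
ee_pos: [0.4408, 0.016, 0.072]
tcp_rot: [180.0, 0.0, 112.5]
wrist_force: [-1.2, -0.9, 4.0]
opening: -0.0003
```

Contact made, and the force is rising along the spring. Continuing to the hard stop.

Request:
{"api": "apply_moves", "payload": {
  "targets": [0, 0, -0.035, 0, 0, 0, 0, 0, 0, -0.07, 0, 0, 0, 0, 0, 0, -0.07, 0, 0, 0, 0]
}}

```text
time: 14.7
ee_pos: [0.4409, 0.016, 0.0709]
tcp_rot: [179.9, 0.0, 112.5]
wrist_force: [-5.0, 0.8, 13.0]
opening: 0.0002
```

Request:
{"api": "apply_moves", "payload": {
  "targets": [0, 0, -0.035, 0, 0, 0, 0, 0, 0, -0.07, 0, 0, 0, 0, 0, 0, -0.07, 0, 0, 0, 0]
}}

```text
time: 15.0
ee_pos: [0.441, 0.016, 0.0706]
tcp_rot: [179.9, 0.0, 112.5]
wrist_force: [-10.6, 0.1, 29.3]
opening: 0.0005
```

```bash
python3 st.py 11 side
```

```text
t 15.0 tester xy mm [-53.74568326  87.77082099] z 0.07059183693145946
F along push 4.194181547693119 x -9.718661767975469 z 29.3173347546334
```

View pics/side11.png

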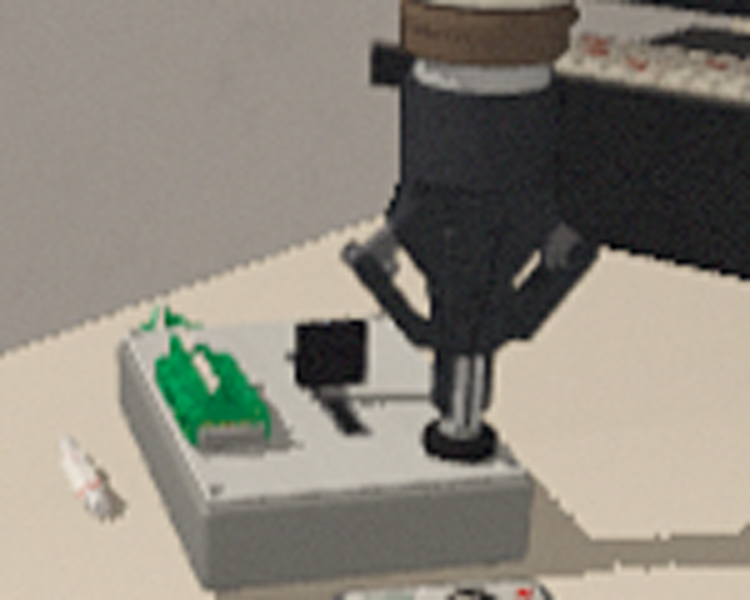

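The button is pressed to its stop (tip on it at about (465,430) in the enlarged side crop, 29 N). Releasing straight up.

Request:
{"api": "apply_moves", "payload": {
  "targets": [0, 0, 0.3, 0, 0, 0, 0, 0, 0, 0.8, 0, 0, 0, 0, 0, 0, 2, 0, 0, 0, 0, 0, 0, 3.3, 0, 0, 0, 0, 0, 0, 3.3, 0, 0, 0, 0]
}}

```text
time: 15.55
ee_pos: [0.4425, 0.0161, 0.1719]
tcp_rot: [179.6, 0.1, 112.5]
wrist_force: [1.1, -0.6, 0.6]
opening: 0.0003
```

Request:
{"api": "apply_moves", "payload": {
  "targets": [-1, 1, 0.5, 0, 0, 0, 0, -2, 2, 0.5, 0, 0, 0, 0, -2, 2, 0.5, 0, 0, 0, 0, -2, 2, 0.5, 0, 0, 0, 0]
}}

```text
time: 15.95
ee_pos: [0.3805, 0.0765, 0.1818]
tcp_rot: [180.0, 0.0, 112.6]
wrist_force: [0.5, -0.7, 0.4]
opening: 0.0001
```

```bash
python3 st.py 12 side top
```

```text
t 15.95 tester xy mm [-86.43039461 166.85260198] z 0.18181420459230588
F along push -0.8541597061158512 x 0.14835968148213707 z 0.4316651442503905
```

View pics/side12.png

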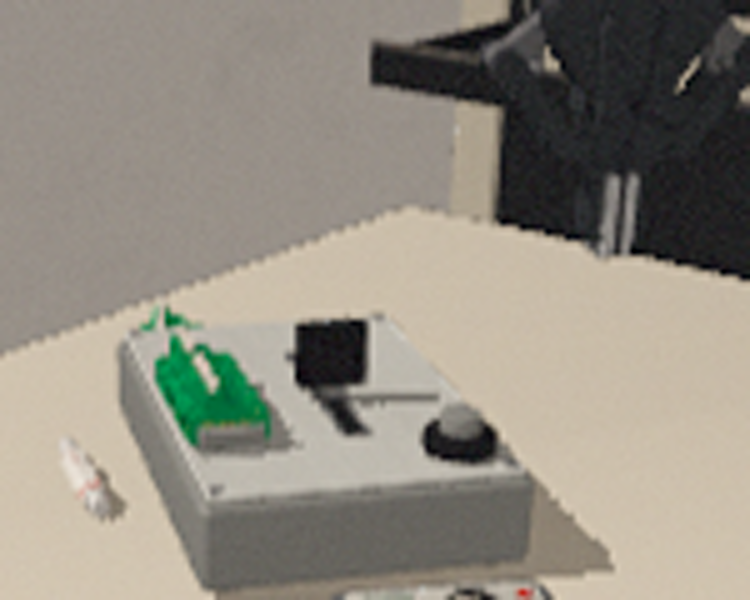

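View pics/top12.png

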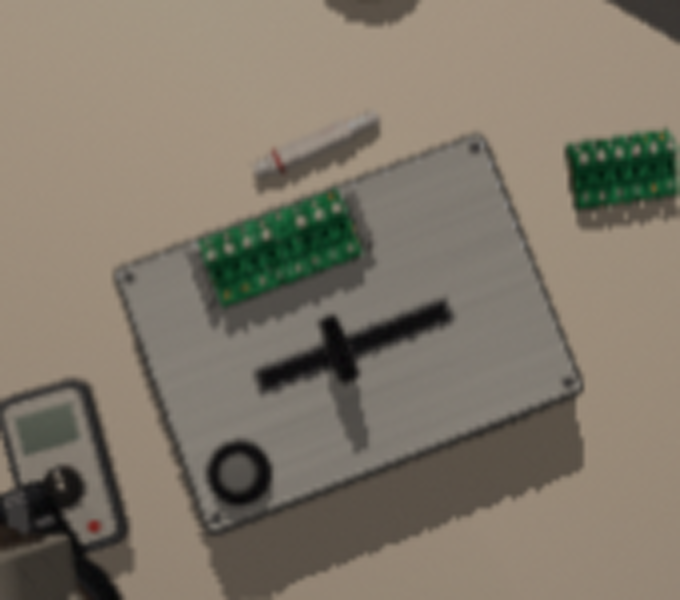

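The side and top views show the lever at click 3 (338,349 in the top crop, about 55 mm from home). The button is up again and the loose things are where they were. Handing in.

```bash
python3 -c "
from workcell import bot
print(bot.job_done())"
```

```text
the job is handed in; nothing more can be done
None
```

The lever stands at the third click, and the test button was then pressed fully down and released. I handed the job in at about 16 s, with the arm clear of everything.

- **Lever:** I pushed it from behind with the shut fingertips, one click at a time. At clicks 1 and 2 I saw the paddle run ahead and the force drop to zero. Click 3 needed about 2 mm more push than my first stop, then it did the same.
- **Lever position check:** The wrist camera put the paddle exactly where 0.054 m should appear. The last top view puts it roughly 55 mm from home, by a rough pixel estimate.
- **Button:** The force rose along the spring to about 4 N, then met a hard stop at tip height 0.071 m. I pressed to 29 N, with about 10 N sideways, which is well beyond the 5 N needed. The last side view shows it up again.
- **Loose things:** The gauge, meter and loose strip look unmoved in the last pictures; the arm partly hides the meter in the top view.

The corner fit of the tester was off by 2–4 pixels, probably because the deck is slightly inset. The lever and button positions it gave agreed with contact and the pictures to a few millimetres.

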